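Lay out the sample soaps on the two show boards

TASK

Lay out the samples that lie on the bare wood for the stall (not the stock on the white paper): on the dark walnut board, seen from the robot's side, the blue soap on the left ring, the black soap on the right ring and the pink one between them on the middle ring; and on the marble tile the wooden soap dish in the middle, with the heart-shaped soap centred on top of the dish. Everything lies flat, right way up and let go; leave the tape roll and the timer where they are.

Things in the scene. Friction and masses are not known exactly. Their poses are not given: they have to be found in the camera images.
- blue_soap_c (a point): On the bare wood, not on the white paper at the left where fixed stock of the same kinds stands: centre (17 mm above the underside) of the loose sky-blue soap: a cluster of round bubbles on a square outline, 67 mm across its flat sides, 82 mm corner to corner, 35 mm high, the sides leaning in a little towards the top; 85 g. x and y run across its flat sides.
- pink_soap_c (a point): On the bare wood, not on the white paper at the left where fixed stock of the same kinds stands: centre (17 mm above the underside) of the loose pale-pink speckled soap: same bubbly square shape, 68 mm across its flat sides, 82 mm corner to corner, 35 mm high; 85 g. x and y run across its flat sides.
- black_soap_c (a point): On the bare wood, not on the white paper: centre (18 mm above the underside) of the loose black soap: bubbly square shape, 65 mm across along its x and 67 mm along its y, 78 mm corner to corner, 36 mm high; 85 g.
- heart_soap_c (a point): On the bare wood, not on the white paper: centre (18.5 mm above the underside) of the loose grey-mauve heart-shaped soap with fluted sides: 37 mm high, flat top 58 mm along its x by 66 mm along its y, flat underside 47 by 54 mm (the sides widen upward); 85 g. The tip of the heart points to its -x, the two lobes lie at +x; it holds well pinched along x, tip to lobes.
- dish_c (a point): Centre (half-way up) of the loose pale wooden slatted soap dish: 60 mm along its x, 96 mm along its y, 18 mm high, flat on top; 90 g. Its four slats run along y.
- walnut_board: Dark walnut show board, fixed, 100 mm along its x (depth) by 270 mm along its y (length), top 12 mm above the table. Origin under its centre; x points away from the robot, y to the left, z up. Three thin brass rings, 81 mm across, are inlaid flush in a row, their centres at y = +85 mm (left), 0 (middle) and -85 mm (right) on the board's centre line.
- marble_tile: Square marble show tile, fixed, 150 by 150 mm, top 12 mm above the table, plain. Origin under its centre; z up.
- tape_c (a point): Centre of a roll of cream masking tape lying flat, 82 mm across, 24 mm high; a bystander, to be left alone.
- timer_c (a point): Centre of a white dial timer with a red pointer, 61 mm across, 42 mm high; a bystander, to be left alone.
Mind the look-alikes: they are no part of the job. What is shaped like the part that bears heart_soap_c but green is not meant.

How it is judged (in metres and radians):
At the end, for the whole second after the job is handed in: Blue, pink and black soap on the walnut board, each within 15 mm (along and across) of the left, middle and right ring's centre; dish on the marble tile within 15 mm of its middle; heart soap on the dish within 15 mm of its middle; all flat (tilt under 0.12 rad), at rest, released (x of blue_soap_c in the frame of walnut_board between -0.015 and 0.015 m and y of blue_soap_c in the frame of walnut_board between 0.07 and 0.1 m and z of blue_soap_c in the frame of walnut_board between 0.0255 and 0.0335 m and x of pink_soap_c in the frame of walnut_board between -0.015 and 0.015 m and y of pink_soap_c in the frame of walnut_board between -0.015 and 0.015 m and z of pink_soap_c in the frame of walnut_board between 0.0255 and 0.0335 m and x of black_soap_c in the frame of walnut_board between -0.015 and 0.015 m and y of black_soap_c in the frame of walnut_board between -0.1 and -0.07 m and z of black_soap_c in the frame of walnut_board between 0.026 and 0.034 m and x of dish_c in the frame of marble_tile between -0.015 and 0.015 m and y of dish_c in the frame of marble_tile between -0.015 and 0.015 m and z of dish_c in the frame of marble_tile between 0.017 and 0.025 m and x of heart_soap_c in the frame of dish_c between -0.015 and 0.015 m and y of heart_soap_c in the frame of dish_c between -0.015 and 0.015 m and z of heart_soap_c in the frame of dish_c between 0.0235 and 0.0315 m and angle between each of blue_soap_c, pink_soap_c, black_soap_c, heart_soap_c, dish_c's own z axis and vertical below 0.12 rad and linear speed of each of blue_soap, pink_soap, black_soap, heart_soap, dish below 0.02 m/s); the robot touches nothing.
It fails at once if the tape roll or the timer is pushed away (more than 20 mm) (distance of any of tape_c, timer_c from where it was at the start of the episode above 0.02 m).
It also fails if it takes over 120 s, if anything falls off the work surface, if the arm or the gripper's body presses on something with over 40 N, if the wrist force passes 120 N, or if a joint passes its speed limit or range.

ROBOT

A 6-joint arm with a two-finger parallel gripper is mounted at the origin on a cart in front of the work surface, level with it; the furniture and walls round the work are solid. World frame = base frame: x ahead of the robot, y to its left, z up, the work surface at z = 0. Lengths are in m, angles in degrees, forces in N, time in s.
With the tool pointing down it reaches from about 0.375 to 0.9 m from the base axis. Payload 3.1 kg.
Tool frame: the origin (TCP) lies at the very end of the fingers, on their centre line; the grasp point (between the pads) lies bot.grip_point_offset behind it (bot.grip_point_offset is the distance from the TCP to the grasp point, in m); z points along the fingers, y is the line along which they close (so a half turn about z gives the same grasp; the last joint's range is limited). The gripper opens to 87 mm and grips with 3 to 60 N. Pads are 19 mm wide; open, the fingers measure 117 mm over their backs; the gripper's body (75 mm by 190 mm) begins 51 mm behind the grasp point.
Start: joints at [59.33, 30.224, 82.088, -0, 67.689, -10.227], TCP at [0.218, 0.586, 0.223] pointing down, gripper open.
Joint ranges: [-176.69, 176.69], [-43.24, 126.21], [12.49, 139.97], [-82, 262], [0, 151.66], [-163.58, 163.58]. Speed limits (degrees/s): [159.86, 159.86, 180, 180, 180, 180].

INTERFACE

Orientations are given as a 3x3 rotation matrix whose columns are the frame's x, y, z axes.
In Python, from rig import bot, viewer, ticket gives the robot as it stands.
- The arm moves only by the tool servo_tool, never from a script. Its argument "targets" is a list of rows, each an object with "offset": the shift along the tool's x, y, z in m, a list of three; "dr": the turn, a rotation vector about the tool's x, y, z in degrees, a list of three. In form: [{"offset": [x, y, z], "dr": [ax, ay, az]}, ...]. A call has 1 to 20 rows; each row is the pose to reach, as a shift and turn from the pose commanded when the call began, along the tool's axes at that moment; what a row does not reach only later rows make up. A row lasts 1/12 s, in which the tool goes at most 41.7 mm and 7.16 degrees, less where a joint would pass 70% of its speed; a pose out of reach is approached as far as the arm can. A call with a gripper value outside its range is refused whole. "gripper" is the gripper command: -1 is fully open, 1 is shut, values between are in proportion, set as the call begins (left out, the last holds). The fingers move at their own pace and stop on an object; the grip force is fixed at half the most. Time passes only in rows, so rows that repeat a pose let the fingers close. It gives the time, the measured TCP pose, the force, the opening and the grip force at its end, in the units of the state.
- bot.read_state(): the state, without advancing time (a new reading comes with each control period).
- viewer.capture(name): name is "scene" or "top" or "wrist"; returns a dict with "color" (480x640x3 uint8, red, green, blue), "camera_matrix" (3x3 intrinsics, pixels), "k1" (the pictures are not rectified: a ray, as slopes to the right and down, at radius r is drawn at 1 + k1 r^2 times it, then the intrinsics apply), "R" (3x3) and "t" (3): a world point X has camera coordinates R X + t. Camera axes: x right, y down, z forward; pixel columns grow to the right and rows downward; lengths in m; the calibration is good to about 2 mm. A picture is of the moment at which its call begins. There is no depth.
- ticket.hand_in(): hands the job in; it is judged then, once.
The state is a dict: "time_s": time; "joint_positions": joint angles; "qvel": joint speeds; "tau": joint torques, N m; "position": TCP position; "tcp_rot": TCP orientation; "force": force on the tool from outside, world axes, zero at the start; "moment": the same for the moment, N m; "opening": opening from 0.0 (shut) to 1.0 (fully open); "grasp_force": force on a finger pad.
Only numpy, scipy, OpenCV 4.12 (cv2) and the standard library are available. Lean on these libraries where they do the work, as an engineer would, in place of code of your own. Each camera call takes 0.05 s, during which the arm holds its last target. There are 200 camera calls.

## Working session

There is one attempt and no reset: what is moved stays moved. The work goes in short steps, Python scripts to look and compute and a tool call to move; the robot and the scene stay as the last step left them, time stands still between calls to the robot, and variables do not carry over. Pictures are saved under pics/ and viewed, at most 14 in all, crops included, and the job is handed in when it is done.

Besides the shell and the picture viewer there is one more tool, called after "Call:" in YAML: its name, and indented under it one key for each argument. servo_tool: Moves the arm, as the interface text tells. Its arguments: {"type":"object","properties":{"targets":{"type":"array"},"gripper":{"type":"number"}},"required":["targets"]}

```bash
mkdir -p pics && ls && cat > h.py <<'E'
import numpy as np, cv2, os
from rig import bot, viewer, ticket
def snap(n,f=None):
    c=viewer.capture(n)
    if f: cv2.imwrite('pics/'+f,c['color'][:,:,::-1])
    return c
def ray2plane(c,u,v,z):
    K=np.array(c['camera_matrix']);R=np.array(c['R']);t=np.array(c['t']).ravel()
    d=np.array([(u-K[0,2])/K[0,0],(v-K[1,2])/K[1,1]]);s=d.copy()
    for _ in range(20): s=d/(1+c['k1']*(s@s))
    r=R.T@np.array([s[0],s[1],1]);o=-R.T@t
    return o+r*(z-o[2])/r[2]
def proj(c,X):
    K=np.array(c['camera_matrix']);p=np.array(c['R'])@X+np.array(c['t']).ravel()
    s=p[:2]/p[2];s=s*(1+c['k1']*(s@s));return K[:2,:2]@s+K[:2,2]
E
python3 - <<'E'
from h import *
for n in('scene','top','wrist'):
    c=snap(n,n+'0.png');print(n,(-np.array(c['R']).T@np.array(c['t']).ravel()).round(3),c['k1'],np.array(c['R'])[2].round(2))
s=bot.read_state();print(s,bot.grip_point_offset)
E
```

```text
pics
scene [-0.335 -0.866  0.586] 0.024908520440189798 [ 0.61  0.67 -0.42]
top [ 0.325 -0.052  1.173] -0.05120843259344939 [ 0.12  0.01 -0.99]
wrist [0.143 0.613 0.384] -0.05206556626042558 [ 0.27 -0.1  -0.96]
{'time_s': 0.15, 'joint_positions': array([ 5.93314685e+01,  3.02668693e+01,  8.21393146e+01, -7.52158755e-04,
        6.76890122e+01, -1.02267951e+01]), 'qvel': array([ 0.09444945, -0.08127132, -0.17693176, -0.06450095, -0.03437324,
        0.10391116]), 'tau': array([ 9.37724053e-05, -4.40435064e+01, -1.76841009e+01,  6.32743165e-02,
        5.52684010e-02, -7.37041182e-05]), 'position': array([0.21796592, 0.58516582, 0.2217961 ]), 'tcp_rot': array([[-9.37029454e-01,  3.49249342e-01, -8.37027672e-04],
       [ 3.49250230e-01,  9.37028397e-01, -1.43529079e-03],
       [ 2.83044334e-04, -1.63724185e-03, -9.99998620e-01]]), 'force': array([0.10795227, 0.2657816 , 0.50614196]), 'moment': array([ 0.00196694, -0.02748591, -0.00176691]), 'grasp_force': 0.0, 'opening': 0.9995154435036729} 0.0187
```

View pics/top0.png

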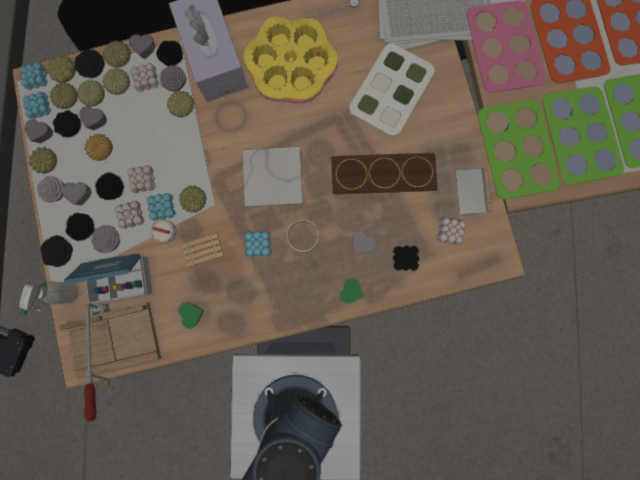

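View pics/scene0.png

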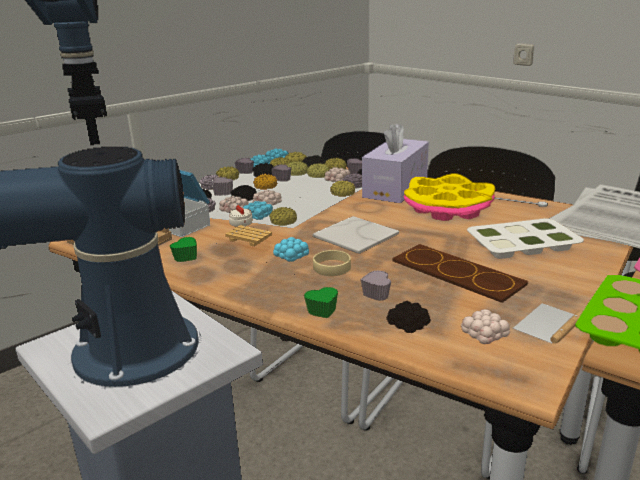

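Top view, with the robot at the bottom, +x up and +y left:
- **Loose on the wood:** blue (258,243), dish (203,249), heart (363,243), black (406,258) and pink (452,231).
- **Fixed targets:** tile (272,177) and board (385,173).
- **Leave alone:** tape (303,236) and timer (163,231).
- **Look-alikes, not meant:** green hearts (190,315) and (351,290), and the stock on the paper, e.g. blue (160,206) and pink (130,213).

The loose grey-mauve heart at (363,243) is the one meant. I'll confirm it in an enlarged crop.

```bash
cat > m.py <<'E'
from h import *
def blobs(c,roi,fn,z,name):
    u0,v0,u1,v1=roi;im=c['color'][v0:v1,u0:u1]
    hsv=cv2.cvtColor(im,cv2.COLOR_RGB2HSV).astype(int);m=fn(hsv).astype(np.uint8)
    m=cv2.morphologyEx(m,cv2.MORPH_CLOSE,np.ones((3,3),np.uint8))
    cs,_=cv2.findContours(m,cv2.RETR_EXTERNAL,cv2.CHAIN_APPROX_NONE)
    k=max(cs,key=cv2.contourArea).reshape(-1,2)+[u0,v0]
    P=np.array([ray2plane(c,u,v,z)[:2] for u,v in k])*1000
    r=cv2.minAreaRect(P.astype(np.float32))
    M=cv2.moments(P.astype(np.float32).reshape(-1,1,2))
    print(name,'rect',np.round(r[0],1),np.round(r[1],1),round(r[2],1),'cen',round(M['m10']/M['m00'],1),round(M['m01']/M['m00'],1))
    return P,k
E
python3 - <<'E'
from m import *
c=snap('top')
wood=lambda v,u:print((u,v),cv2.cvtColor(c['color'],cv2.COLOR_RGB2HSV)[v,u])
for p in [(258,243),(300,200),(452,231),(363,243),(406,258),(203,249),(272,177),(338,160),(303,222),(330,215),(230,240)]: wood(p[1],p[0])
blobs(c,(238,225,278,262),lambda h:(h[...,0]>80)&(h[...,0]<120)&(h[...,1]>60),.018,'blue')
blobs(c,(430,210,475,252),lambda h:(h[...,1]<75)&(h[...,2]>90),.018,'pink')
blobs(c,(385,238,430,280),lambda h:h[...,2]<55,.018,'black')
blobs(c,(345,225,382,258),lambda h:(h[...,0]>120)|(h[...,1]<60),.037,'heart')
blobs(c,(175,228,230,275),lambda h:(h[...,2]>175),.018,'dish')
blobs(c,(232,140,310,212),lambda h:(h[...,1]<45)&(h[...,2]>100),.012,'tile')
blobs(c,(322,140,448,205),lambda h:h[...,2]<95,.012,'board')
im=c['color'][205:285,170:490,::-1];im=cv2.resize(im,(800,200),interpolation=cv2.INTER_CUBIC);cv2.imwrite('pics/crop1.png',im)
E
```

```text
(258, 243) [ 96  95 137]
(300, 200) [ 21  13 140]
(452, 231) [ 11  33 148]
(363, 243) [170  14 107]
(406, 258) [150  11  23]
(203, 249) [ 16  96 112]
(272, 177) [ 21  13 135]
(338, 160) [ 10 128  64]
(303, 222) [ 16  69 103]
(330, 215) [ 13  81 113]
(230, 240) [ 14  94 130]
blue rect [428.5  99.3] [63.4 61.8] 4.3 cen 428.9 99.5
pink rect [ 471.3 -396. ] [ 89.1 107.5] 0.3 cen 478.6 -393.4
black rect [ 395.  -272.8] [57.6 63.2] 0.2 cen 394.9 -272.9
heart rect [ 428.  -171.9] [66.9 73.9] 0.2 cen 425.5 -170.1Traceback (most recent call last):
  File "<stdin>", line 9, in <module>
  File "m.py", line 7, in blobs
    k=max(cs,key=cv2.contourArea).reshape(-1,2)+[u0,v0]
      ~~~^^^^^^^^^^^^^^^^^^^^^^^^
ValueError: max() iterable argument is empty
```

```bash
python3 - <<'E'
from m import *
c=snap('top')
blobs(c,(430,210,475,252),lambda h:(h[...,1]<55),.018,'pink')
blobs(c,(345,225,382,258),lambda h:(h[...,1]<45),.037,'heart')
blobs(c,(175,228,230,275),lambda h:(h[...,2]>145),.018,'dish')
blobs(c,(232,140,310,212),lambda h:(h[...,1]<45)&(h[...,2]>100),.012,'tile')
P,k=blobs(c,(322,140,448,205),lambda h:h[...,2]<80,.012,'board')
for n,u,v in(('tape',303,236),('timer',163,231),('dish',203,249),('pink',452,231)):print(n,ray2plane(c,u,v,.02).round(3))
im=c['color'][205:285,170:490,::-1];im=cv2.resize(im,(800,200),interpolation=cv2.INTER_CUBIC);cv2.imwrite('pics/crop1.png',im)
E
```

```text
pink rect [ 463.6 -389. ] [67.  66.3] 81.0 cen 463.8 -388.8
heart rect [ 434.3 -165.3] [57.  56.9] 9.7 cen 430.5 -163.4
dish rect [400.8 195.5] [ 4.  10.3] 18.8 cen 400.7 195.8
tile rect [603.2  66. ] [150.2 149.7] 3.8 cen 603.0 65.9
board rect [ 612.  -222.2] [101.1 269.3] 2.0 cen 612.3 -222.0
tape [ 0.448 -0.016  0.02 ]
timer [0.459 0.34  0.02 ]
dish [0.414 0.236 0.02 ]
pink [ 0.462 -0.391  0.02 ]
```

View pics/crop1.png

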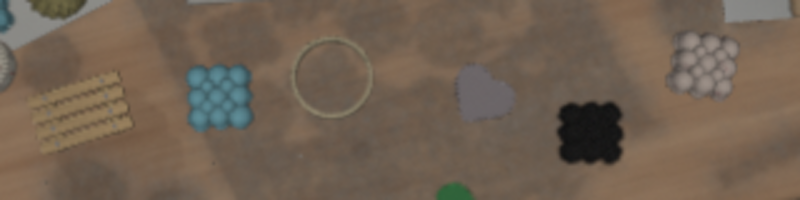

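The crop confirms the grey heart at crop (485,95), with its tip to the right, so its x axis is roughly world +y. The dish is at (80,110), yawed about 17°. Blue (220,97), black (590,132) and pink (703,65) are all on bare wood. I'm moving above the dish first.

```bash
cat >> h.py <<'E'
def go(x,y,z,yang):
    s=bot.read_state();R=np.array(s['tcp_rot']);p=np.array(s['position'])
    a=np.radians(yang);Y=np.array([np.cos(a),np.sin(a),0]);Z=np.array([0,0,-1.]);X=np.cross(Y,Z)
    T=np.column_stack([X,Y,Z]);dr=np.degrees(cv2.Rodrigues(R.T@T)[0].ravel())
    print('t',round(s['time_s'],1),'pos',p.round(4),'yang',round(float(np.degrees(np.arctan2(R[1,1],R[0,1]))),1),'j6',round(float(s['joint_positions'][5]),1),'open',round(float(s['opening']),3),'-> offset',(R.T@(np.array([x,y,z])-p)).round(4),'dr',dr.round(1))
E
python3 -c "
from h import *
go(.414,.236,.2,17)"
```

```text
t 0.2 pos [0.2181 0.5854 0.2221] yang 69.6 j6 -10.2 open 1.004 -> offset [-0.3056 -0.2589  0.0223] dr [-0.1  0.  52.6]
```

Call:
servo_tool:
  targets:
    - {"offset": [-0.3056, -0.2589, 0.022], "dr": [0, 0, 52.6]}
    - {"offset": [-0.3056, -0.2589, 0.022], "dr": [0, 0, 52.6]}
    - {"offset": [-0.3056, -0.2589, 0.022], "dr": [0, 0, 52.6]}
    - {"offset": [-0.3056, -0.2589, 0.022], "dr": [0, 0, 52.6]}
    - {"offset": [-0.3056, -0.2589, 0.022], "dr": [0, 0, 52.6]}
    - {"offset": [-0.3056, -0.2589, 0.022], "dr": [0, 0, 52.6]}
    - {"offset": [-0.3056, -0.2589, 0.022], "dr": [0, 0, 52.6]}
    - {"offset": [-0.3056, -0.2589, 0.022], "dr": [0, 0, 52.6]}
    - {"offset": [-0.3056, -0.2589, 0.022], "dr": [0, 0, 52.6]}
    - {"offset": [-0.3056, -0.2589, 0.022], "dr": [0, 0, 52.6]}
    - {"offset": [-0.3056, -0.2589, 0.022], "dr": [0, 0, 52.6]}
    - {"offset": [-0.3056, -0.2589, 0.022], "dr": [0, 0, 52.6]}
    - {"offset": [-0.3056, -0.2589, 0.022], "dr": [0, 0, 52.6]}
    - {"offset": [-0.3056, -0.2589, 0.022], "dr": [0, 0, 52.6]}
    - {"offset": [-0.3056, -0.2589, 0.022], "dr": [0, 0, 52.6]}
    - {"offset": [-0.3056, -0.2589, 0.022], "dr": [0, 0, 52.6]}

```text
time_s: 1.58
position: [0.4135, 0.2373, 0.2006]
tcp_rot: [[-0.294, 0.956, -0.0], [0.956, 0.294, 0.0], [0.0, -0.0, -1.0]]
force: [-0.5, -0.4, 0.9]
opening: 1.002
grasp_force: 0.0
```

```bash
python3 - <<'E'
from m import *
go(.414,.236,.2,17)
c=snap('wrist','w1.png')
E
```

```text
t 1.6 pos [0.4135 0.2373 0.2006] yang 17.1 j6 -0.7 open 1.002 -> offset [-0.0014  0.0001  0.0006] dr [-0.  -0.   0.1]
```

View pics/w1.png

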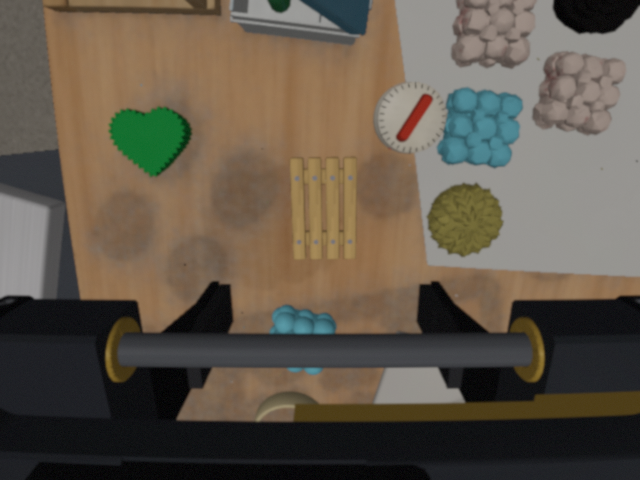

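The wrist view shows the dish with corners (291,157), (357,157), (357,259) and (291,259). The timer is at (411,117), to the dish's upper right.

```bash
python3 - <<'E'
from m import *
c=snap('wrist')
P=np.array([ray2plane(c,u,v,.018) for u,v in((291,157),(357,157),(357,259),(291,259))])
print(P.round(4),P.mean(0).round(4));e=P[0]-P[3];print(np.degrees(np.arctan2(e[1],e[0])),np.linalg.norm(e),np.linalg.norm(P[1]-P[0]))
print('tcp px',proj(c,bot.read_state()['position']),proj(c,np.array([.414,.237,.0])))
print('timer',ray2plane(c,411,117,.04),'blue',ray2plane(c,303,338,.02))
E
```

```text
[[0.3703 0.2778 0.018 ]
 [0.4262 0.2949 0.018 ]
 [0.4565 0.2039 0.018 ]
 [0.3962 0.1854 0.018 ]] [0.4123 0.2405 0.018 ]
105.63205130715274 0.09590078521018958 0.058444980066955185
tcp px [324.38678926 302.88770168] [324.60778873 209.76644918]
timer [0.45564283 0.33940245 0.04      ] blue [0.43075697 0.10725214 0.02      ]
```

Call:
servo_tool:
  targets:
    - {"offset": [0.003, -0.001, 0.04], "dr": [0, 0, 0.6]}
    - {"offset": [0.003, -0.001, 0.08], "dr": [0, 0, 0.6]}
    - {"offset": [0.003, -0.001, 0.12], "dr": [0, 0, 0.6]}
    - {"offset": [0.003, -0.001, 0.15], "dr": [0, 0, 0.6]}
    - {"offset": [0.003, -0.001, 0.175], "dr": [0, 0, 0.6]}
    - {"offset": [0.003, -0.001, 0.19], "dr": [0, 0, 0.6]}
    - {"offset": [0.003, -0.001, 0.197], "dr": [0, 0, 0.6]}
    - {"offset": [0.003, -0.001, 0.197], "dr": [0, 0, 0.6]}
    - {"offset": [0.003, -0.001, 0.197], "dr": [0, 0, 0.6]}

```text
time_s: 2.43
position: [0.4125, 0.2392, 0.0037]
tcp_rot: [[-0.282, 0.959, 0.0], [0.959, 0.282, 0.0], [-0.0, 0.0, -1.0]]
force: [-0.9, 0.8, 0.3]
opening: 0.999
grasp_force: 0.0
```

Call:
servo_tool:
  targets:
    - {"offset": [0, 0, 0], "dr": [0, 0, 0]}
    - {"offset": [0, 0, 0], "dr": [0, 0, 0]}
    - {"offset": [0, 0, 0], "dr": [0, 0, 0]}
    - {"offset": [0, 0, 0], "dr": [0, 0, 0]}
    - {"offset": [0, 0, 0], "dr": [0, 0, 0]}
    - {"offset": [0, 0, 0], "dr": [0, 0, 0]}
    - {"offset": [0, 0, 0], "dr": [0, 0, 0]}
    - {"offset": [0, 0, 0], "dr": [0, 0, 0]}
    - {"offset": [0, 0, 0], "dr": [0, 0, 0]}
    - {"offset": [0, 0, 0], "dr": [0, 0, 0]}
    - {"offset": [0, 0, 0], "dr": [0, 0, 0]}
    - {"offset": [0, 0, 0], "dr": [0, 0, 0]}
  gripper: 1

```text
time_s: 3.43
position: [0.4126, 0.239, 0.0041]
tcp_rot: [[-0.282, 0.96, 0.001], [0.96, 0.282, 0.0], [-0.0, 0.001, -1.0]]
force: [0.2, -0.6, 6.1]
opening: 0.682
grasp_force: 29.9
```

Call:
servo_tool:
  targets:
    - {"offset": [0, 0, -0.02], "dr": [0, 0, 0]}
    - {"offset": [0, 0, -0.05], "dr": [0, 0, 0]}
    - {"offset": [0, 0, -0.08], "dr": [0, 0, 0]}
    - {"offset": [0, 0, -0.1], "dr": [0, 0, 0]}
    - {"offset": [0, 0, -0.1], "dr": [0, 0, 0]}
    - {"offset": [0, 0, -0.1], "dr": [0, 0, 0]}

```text
time_s: 3.93
position: [0.4129, 0.239, 0.1043]
tcp_rot: [[-0.282, 0.96, 0.002], [0.96, 0.282, 0.001], [0.0, 0.002, -1.0]]
force: [-0.4, -0.4, -0.5]
opening: 0.688
grasp_force: 29.9
```

```bash
python3 - <<'E'
from m import *
go(.603,.066,.103,3.8)
c=snap('wrist','w2.png')
E
```

```text
t 3.9 pos [0.4129 0.239  0.1043] yang 16.4 j6 0.3 open 0.688 -> offset [-0.2196  0.1337  0.0017] dr [ 0.1 -0.  12.6]
```

Call:
servo_tool:
  targets:
    - {"offset": [-0.03, 0.018, 0], "dr": [0, 0, 3]}
    - {"offset": [-0.06, 0.036, 0], "dr": [0, 0, 6]}
    - {"offset": [-0.09, 0.054, 0], "dr": [0, 0, 9]}
    - {"offset": [-0.12, 0.073, 0], "dr": [0, 0, 12.6]}
    - {"offset": [-0.15, 0.091, 0], "dr": [0, 0, 12.6]}
    - {"offset": [-0.18, 0.11, 0], "dr": [0, 0, 12.6]}
    - {"offset": [-0.205, 0.125, 0], "dr": [0, 0, 12.6]}
    - {"offset": [-0.221, 0.1335, 0], "dr": [0, 0, 12.6]}
    - {"offset": [-0.221, 0.1335, 0], "dr": [0, 0, 12.6]}
    - {"offset": [-0.221, 0.1335, 0], "dr": [0, 0, 12.6]}
    - {"offset": [-0.221, 0.1335, 0.02], "dr": [0, 0, 12.6]}
    - {"offset": [-0.221, 0.1335, 0.045], "dr": [0, 0, 12.6]}
    - {"offset": [-0.221, 0.1335, 0.065], "dr": [0, 0, 12.6]}
    - {"offset": [-0.221, 0.1335, 0.08], "dr": [0, 0, 12.6]}
    - {"offset": [-0.221, 0.1335, 0.087], "dr": [0, 0, 12.6]}
    - {"offset": [-0.221, 0.1335, 0.087], "dr": [0, 0, 12.6]}
    - {"offset": [-0.221, 0.1335, 0.087], "dr": [0, 0, 12.6]}

```text
time_s: 5.4
position: [0.6008, 0.0657, 0.0158]
tcp_rot: [[-0.067, 0.998, -0.003], [0.998, 0.067, 0.0], [0.001, -0.003, -1.0]]
force: [1.4, 0.6, -2.2]
opening: 0.688
grasp_force: 29.9
```

Call:
servo_tool:
  targets:
    - {"offset": [0, 0, 0], "dr": [0, 0, 0]}
    - {"offset": [0, 0, 0], "dr": [0, 0, 0]}
    - {"offset": [0, 0, 0], "dr": [0, 0, 0]}
    - {"offset": [0, 0, 0], "dr": [0, 0, 0]}
    - {"offset": [0, 0, 0], "dr": [0, 0, 0]}
    - {"offset": [0, 0, 0], "dr": [0, 0, 0]}
    - {"offset": [0, 0, -0.03], "dr": [0, 0, 0]}
    - {"offset": [0, 0, -0.07], "dr": [0, 0, 0]}
    - {"offset": [0, 0, -0.11], "dr": [0, 0, 0]}
    - {"offset": [0, 0, -0.15], "dr": [0, 0, 0]}
    - {"offset": [0, 0, -0.18], "dr": [0, 0, 0]}
    - {"offset": [0, 0, -0.18], "dr": [0, 0, 0]}
    - {"offset": [0, 0, -0.18], "dr": [0, 0, 0]}
  gripper: -1

```text
time_s: 6.48
position: [0.6041, 0.0643, 0.1992]
tcp_rot: [[-0.065, 0.998, 0.006], [0.998, 0.065, -0.0], [-0.001, 0.006, -1.0]]
force: [0.4, -0.5, -0.7]
opening: 1.0
grasp_force: 0.0
```

```bash
python3 - <<'E'
from m import *
c=snap('wrist','w3.png');go(.43,-.165,.2,86)
go(.43,-.165,.2,-94)
E
```

```text
t 6.5 pos [0.6025 0.0644 0.1971] yang 3.8 j6 -8.2 open 0.998 -> offset [-0.2176 -0.1872 -0.0031] dr [  0.    0.  -82.2]
t 6.5 pos [0.6025 0.0644 0.1971] yang 3.8 j6 -8.2 open 0.998 -> offset [-0.2176 -0.1872 -0.0031] dr [ 0.  -0.  97.8]
```

View pics/w3.png

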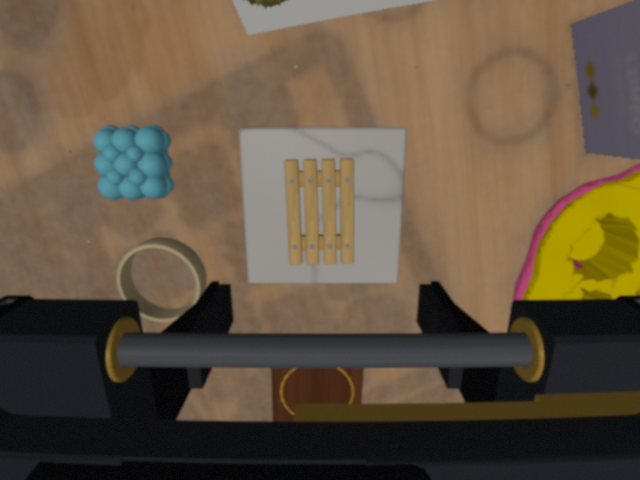

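Dish (286–355, 158–264) sits centred on the tile (240–405, 128–283), flat. Next is the heart.

Call:
servo_tool:
  targets:
    - {"offset": [-0.2176, -0.1872, 0], "dr": [0, 0, 97.8]}
    - {"offset": [-0.2176, -0.1872, 0], "dr": [0, 0, 97.8]}
    - {"offset": [-0.2176, -0.1872, 0], "dr": [0, 0, 97.8]}
    - {"offset": [-0.2176, -0.1872, 0], "dr": [0, 0, 97.8]}
    - {"offset": [-0.2176, -0.1872, 0], "dr": [0, 0, 97.8]}
    - {"offset": [-0.2176, -0.1872, 0], "dr": [0, 0, 97.8]}
    - {"offset": [-0.2176, -0.1872, 0], "dr": [0, 0, 97.8]}
    - {"offset": [-0.2176, -0.1872, 0], "dr": [0, 0, 97.8]}
    - {"offset": [-0.2176, -0.1872, 0], "dr": [0, 0, 97.8]}
    - {"offset": [-0.2176, -0.1872, 0], "dr": [0, 0, 97.8]}
    - {"offset": [-0.2176, -0.1872, 0], "dr": [0, 0, 97.8]}
    - {"offset": [-0.2176, -0.1872, 0], "dr": [0, 0, 97.8]}
    - {"offset": [-0.2176, -0.1872, 0], "dr": [0, 0, 97.8]}
    - {"offset": [-0.2176, -0.1872, 0], "dr": [0, 0, 97.8]}
    - {"offset": [-0.2176, -0.1872, 0], "dr": [0, 0, 97.8]}
    - {"offset": [-0.2176, -0.1872, 0], "dr": [0, 0, 97.8]}
    - {"offset": [-0.2176, -0.1872, 0], "dr": [0, 0, 97.8]}
    - {"offset": [-0.2176, -0.1872, 0], "dr": [0, 0, 97.8]}

```text
time_s: 8.03
position: [0.4298, -0.1647, 0.196]
tcp_rot: [[0.998, -0.069, -0.001], [-0.069, -0.998, 0.001], [-0.001, -0.001, -1.0]]
force: [-0.2, -0.8, -1.1]
opening: 0.999
grasp_force: 0.0
```

```bash
python3 - <<'E'
from m import *
c=snap('wrist','w4.png');go(.43,-.165,.2,-94)
print('tip tcp px',proj(c,np.array([.43,-.165,.037])))
E
```

```text
t 8.1 pos [ 0.4299 -0.1648  0.1962] yang -94.0 j6 59.1 open 1.002 -> offset [ 0.0001  0.0002 -0.0038] dr [-0.  0.  0.]
tip tcp px [324.87535324 219.97667487]
```

View pics/w4.png

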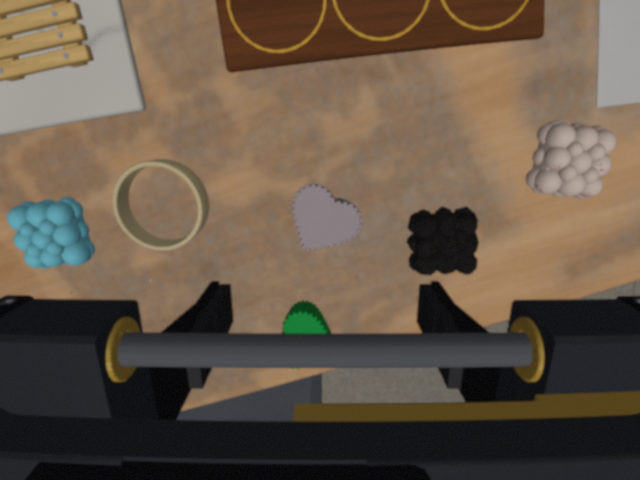

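```bash
python3 - <<'E'
from m import *
c=snap('wrist')
P,k=blobs(c,(265,165,390,265),lambda h:(h[...,1]<60),.037,'heart')
# symmetry axis: min-width direction scan & mirror score
cen=P.mean(0)
for a in range(0,180,15):
    d=np.array([np.cos(np.radians(a)),np.sin(np.radians(a))]);q=P@d;print(a,round(q.max()-q.min(),1),end='; ')
im=c['color'][155:275,245:405,::-1];im=cv2.resize(im,(800,600),interpolation=cv2.INTER_CUBIC)
cv2.imwrite('pics/crop2.png',im)
M=np.zeros((480,640),np.uint8);cv2.drawContours(M,[k.reshape(-1,1,2)],-1,1,-1);print('area px',M.sum())
E
```

```text
heart rect [ 434.6 -167.3] [59.1 59.9] 10.5 cen 430.6 -165.1
0 59.8; 15 61.0; 30 67.9; 45 71.7; 60 72.3; 75 69.2; 90 64.4; 105 59.2; 120 60.4; 135 59.1; 150 58.9; 165 60.7; area px 3580
```

View pics/crop2.png

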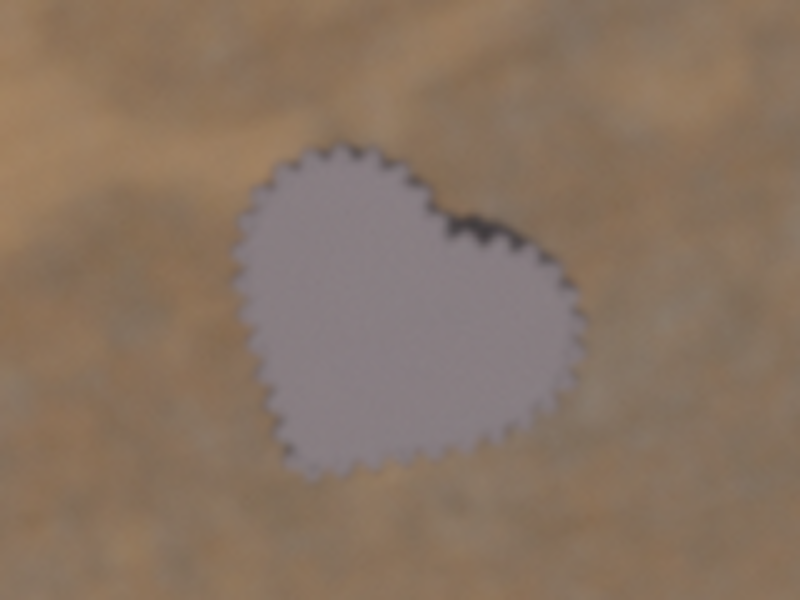

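The crop shows the heart's notch at (435,205) and tip at (300,470), about 30° right of image-up. So heart x has a world yaw of about -33°, which fits its 59 mm extent along that direction. I'll grip along it.

```bash
python3 - <<'E'
from m import *
c=snap('wrist')
P,k=blobs(c,(265,165,390,265),lambda h:(h[...,1]<60),.037,'heart')
f=lambda u,v:ray2plane(c,245+u/5,155+v/5,.037)[:2]
t,n,l1,l2=f(300,470),f(435,205),f(260,180),f(565,380)
d=n-t;e=l1-l2;print('axis',np.degrees(np.arctan2(d[1],d[0])),'perp',np.degrees(np.arctan2(e[1],e[0]))-90, np.linalg.norm(d))
a=np.radians(-33.);X=np.array([np.cos(a),np.sin(a)]);Y=np.array([-X[1],X[0]])
m=sum(((P@v).max()+(P@v).min())/2*v for v in(X,Y));print(m.round(1),[np.ptp(P@v).round(1) for v in (X,Y)])
go(m[0]/1000,m[1]/1000,.004,-33)
blobs(c,(515,105,630,210),lambda h:(h[...,1]<60),.02,'pink')
blobs(c,(395,190,495,290),lambda h:(h[...,2]<55),.02,'black')
E
```

```text
heart rect [ 434.6 -167.6] [59.2 60.5] 9.8 cen 430.6 -165.1
axis -30.504282087176747 perp -37.81715068946331 0.05293020257676202
[ 425.9 -165. ] [np.float64(58.1), np.float64(72.0)]
t 8.2 pos [ 0.4301 -0.1649  0.1964] yang -94.0 j6 59.1 open 0.998 -> offset [-0.0041  0.0004  0.1924] dr [ -0.   0. -61.]
pink rect [ 465.2 -387.5] [74.9 65.2] 79.1 cen 465.4 -387.0
black rect [ 398.3 -272.3] [65.8 63.1] 87.4 cen 397.5 -272.7
```

Call:
servo_tool:
  targets:
    - {"offset": [-0.004, 0, 0.02], "dr": [0, 0, -7]}
    - {"offset": [-0.004, 0, 0.04], "dr": [0, 0, -14]}
    - {"offset": [-0.004, 0, 0.06], "dr": [0, 0, -21]}
    - {"offset": [-0.004, 0, 0.08], "dr": [0, 0, -28]}
    - {"offset": [-0.004, 0, 0.09], "dr": [0, 0, -35]}
    - {"offset": [-0.004, 0, 0.1], "dr": [0, 0, -42]}
    - {"offset": [-0.004, 0, 0.1], "dr": [0, 0, -49]}
    - {"offset": [-0.004, 0, 0.1], "dr": [0, 0, -56]}
    - {"offset": [-0.004, 0, 0.1], "dr": [0, 0, -61]}
    - {"offset": [-0.004, 0, 0.1], "dr": [0, 0, -61]}
    - {"offset": [-0.004, 0, 0.13], "dr": [0, 0, -61]}
    - {"offset": [-0.004, 0, 0.16], "dr": [0, 0, -61]}
    - {"offset": [-0.004, 0, 0.18], "dr": [0, 0, -61]}
    - {"offset": [-0.004, 0, 0.189], "dr": [0, 0, -61]}
    - {"offset": [-0.004, 0, 0.189], "dr": [0, 0, -61]}
    - {"offset": [-0.004, 0, 0.189], "dr": [0, 0, -61]}

```text
time_s: 9.52
position: [0.4262, -0.1648, 0.0076]
tcp_rot: [[0.546, 0.838, -0.0], [0.838, -0.546, 0.0], [0.0, -0.0, -1.0]]
force: [0.5, 0.1, -0.0]
opening: 1.0
grasp_force: 0.0
```

Call:
servo_tool:
  targets:
    - {"offset": [0, 0, 0], "dr": [0, 0, 0]}
    - {"offset": [0, 0, 0], "dr": [0, 0, 0]}
    - {"offset": [0, 0, 0], "dr": [0, 0, 0]}
    - {"offset": [0, 0, 0], "dr": [0, 0, 0]}
    - {"offset": [0, 0, 0], "dr": [0, 0, 0]}
    - {"offset": [0, 0, 0], "dr": [0, 0, 0]}
    - {"offset": [0, 0, 0], "dr": [0, 0, 0]}
    - {"offset": [0, 0, 0], "dr": [0, 0, 0]}
    - {"offset": [0, 0, 0], "dr": [0, 0, 0]}
    - {"offset": [0, 0, 0], "dr": [0, 0, 0]}
    - {"offset": [0, 0, -0.01], "dr": [0, 0, 0]}
    - {"offset": [0, 0, -0.03], "dr": [0, 0, 0]}
    - {"offset": [0, 0, -0.06], "dr": [0, 0, 0]}
    - {"offset": [0, 0, -0.1], "dr": [0, 0, 0]}
    - {"offset": [0, 0, -0.1], "dr": [0, 0, 0]}
    - {"offset": [0, 0, -0.1], "dr": [0, 0, 0]}
  gripper: 1

```text
time_s: 10.85
position: [0.4274, -0.1655, 0.1097]
tcp_rot: [[0.545, 0.838, 0.005], [0.838, -0.545, -0.003], [-0.0, 0.006, -1.0]]
force: [-0.1, 0.6, -0.2]
opening: 0.627
grasp_force: 29.8
```

```bash
python3 - <<'E'
from m import *
go(.603,.0655,.107,-33)
c=snap('wrist','w5.png')
E
```

```text
t 10.8 pos [ 0.4274 -0.1655  0.1097] yang -33.0 j6 -2.1 open 0.627 -> offset [0.2894 0.0213 0.0028] dr [ 0.3  0.  -0. ]
```

View pics/w5.png

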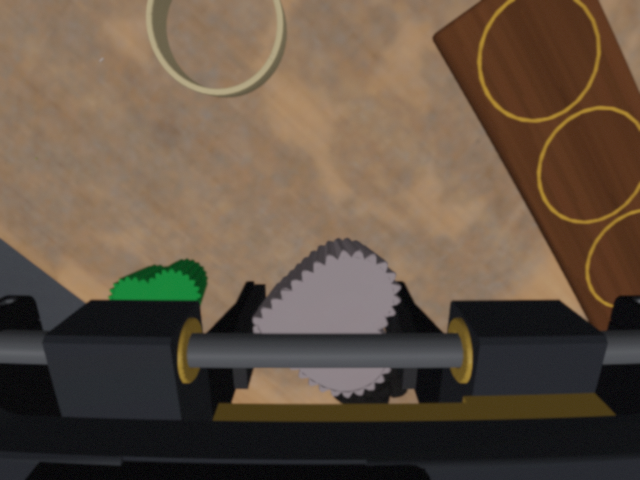

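The heart is held level between the pads. Carrying it to the dish.

Call:
servo_tool:
  targets:
    - {"offset": [0.03, 0.002, 0], "dr": [0, 0, 0]}
    - {"offset": [0.065, 0.004, 0], "dr": [0, 0, 0]}
    - {"offset": [0.1, 0.007, 0], "dr": [0, 0, 0]}
    - {"offset": [0.135, 0.01, 0], "dr": [0, 0, 0]}
    - {"offset": [0.17, 0.012, 0], "dr": [0, 0, 0]}
    - {"offset": [0.205, 0.015, 0], "dr": [0, 0, 0]}
    - {"offset": [0.24, 0.018, 0], "dr": [0, 0, 0]}
    - {"offset": [0.27, 0.02, 0], "dr": [0, 0, 0]}
    - {"offset": [0.289, 0.021, 0], "dr": [0, 0, 0]}
    - {"offset": [0.289, 0.021, 0], "dr": [0, 0, 0]}
    - {"offset": [0.289, 0.021, 0], "dr": [0, 0, 0]}
    - {"offset": [0.289, 0.021, 0.02], "dr": [0, 0, 0]}
    - {"offset": [0.289, 0.021, 0.04], "dr": [0, 0, 0]}
    - {"offset": [0.289, 0.021, 0.055], "dr": [0, 0, 0]}
    - {"offset": [0.289, 0.021, 0.063], "dr": [0, 0, 0]}
    - {"offset": [0.289, 0.021, 0.068], "dr": [0, 0, 0]}
    - {"offset": [0.289, 0.021, 0.069], "dr": [0, 0, 0]}
    - {"offset": [0.289, 0.021, 0.069], "dr": [0, 0, 0]}
    - {"offset": [0.289, 0.021, 0.069], "dr": [0, 0, 0]}

```text
time_s: 12.48
position: [0.6015, 0.0656, 0.0388]
tcp_rot: [[0.546, 0.838, 0.001], [0.838, -0.546, -0.0], [0.0, 0.001, -1.0]]
force: [0.2, -0.2, -0.9]
opening: 0.625
grasp_force: 29.8
```

```bash
python3 - <<'E'
from m import *
go(.602,.066,.0376,-33);print(bot.read_state()['force'])
E
```

```text
t 12.5 pos [0.6015 0.0656 0.0388] yang -33.1 j6 28.7 open 0.625 -> offset [0.0006 0.0002 0.0012] dr [ 0.  -0.  -0.1]
[ 0.23772381 -0.17711656 -0.91778782]
```

Call:
servo_tool:
  targets:
    - {"offset": [0, 0, 0.001], "dr": [0, 0, 0]}
    - {"offset": [0, 0, 0.001], "dr": [0, 0, 0]}

```text
time_s: 12.65
position: [0.6016, 0.0659, 0.0378]
tcp_rot: [[0.545, 0.838, 0.001], [0.838, -0.545, -0.0], [0.0, 0.001, -1.0]]
force: [0.4, -0.0, 0.2]
opening: 0.626
grasp_force: 29.8
```

Call:
servo_tool:
  targets:
    - {"offset": [0, 0, 0], "dr": [0, 0, 0]}
    - {"offset": [0, 0, 0], "dr": [0, 0, 0]}
    - {"offset": [0, 0, 0], "dr": [0, 0, 0]}
    - {"offset": [0, 0, 0], "dr": [0, 0, 0]}
    - {"offset": [0, 0, 0], "dr": [0, 0, 0]}
    - {"offset": [0, 0, 0], "dr": [0, 0, 0]}
    - {"offset": [0, 0, -0.03], "dr": [0, 0, 0]}
    - {"offset": [0, 0, -0.06], "dr": [0, 0, 0]}
    - {"offset": [0, 0, -0.1], "dr": [0, 0, 0]}
    - {"offset": [0, 0, -0.14], "dr": [0, 0, 0]}
    - {"offset": [0, 0, -0.16], "dr": [0, 0, 0]}
    - {"offset": [0, 0, -0.16], "dr": [0, 0, 0]}
    - {"offset": [0, 0, -0.16], "dr": [0, 0, 0]}
  gripper: -1

```text
time_s: 13.73
position: [0.602, 0.0661, 0.1991]
tcp_rot: [[0.545, 0.838, 0.003], [0.838, -0.545, -0.0], [0.002, 0.003, -1.0]]
force: [-0.3, 0.2, -0.7]
opening: 0.998
grasp_force: 0.0
```

```bash
python3 - <<'E'
from m import *
c=snap('wrist','w6.png')
go(.4295,.100,.2,4)
E
```

```text
t 13.8 pos [0.6007 0.0662 0.1973] yang -33.0 j6 28.7 open 1.002 -> offset [-0.065  -0.162  -0.0026] dr [ -0.   0. -37.]
```

View pics/w6.png

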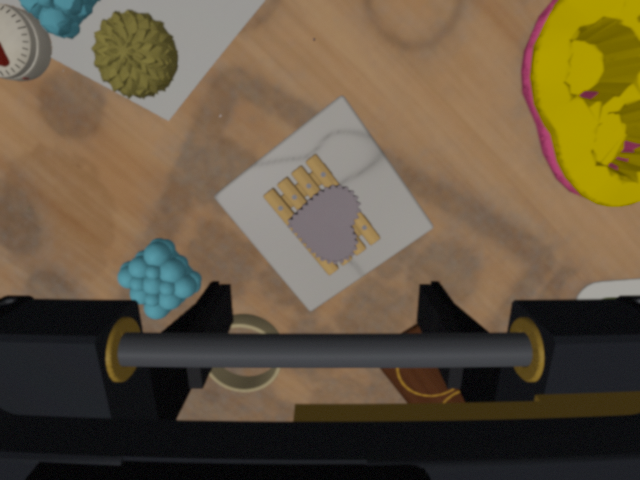

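The heart lies flat on the dish, with the dish corners near (265,197), (317,155), (380,238) and (333,275). I'll check the offset between them.

```bash
python3 - <<'E'
from m import *
c=snap('wrist')
D=np.array([ray2plane(c,u,v,.03) for u,v in((265,197),(317,155),(380,238),(333,275))]);print(D.round(3),D.mean(0).round(4))
T=np.array([ray2plane(c,u,v,.012) for u,v in((215,197),(342,97),(433,227),(310,310))]);print(T.mean(0).round(4))
P,k=blobs(c,(286,180,366,270),lambda h:(h[...,0]>120)&(h[...,1]<60),.067,'heart')
a=np.radians(-33.);X=np.array([np.cos(a),np.sin(a)]);Y=np.array([-X[1],X[0]])
m=sum(((P@v).max()+(P@v).min())/2*v for v in(X,Y));print(m.round(1),[np.ptp(P@v).round(1) for v in (X,Y)])
E
```

```text
[[0.568 0.11  0.03 ]
 [0.625 0.115 0.03 ]
 [0.633 0.023 0.03 ]
 [0.578 0.016 0.03 ]] [0.6008 0.0662 0.03  ]
[0.6019 0.0668 0.012 ]
heart rect [610.9  64.1] [55.6 56.5] 7.5 cen 607.3 67.3
[603.6  68.4] [np.float64(54.9), np.float64(62.8)]
```

Call:
servo_tool:
  targets:
    - {"offset": [-0.065, -0.162, 0], "dr": [0, 0, -37]}
    - {"offset": [-0.065, -0.162, 0], "dr": [0, 0, -37]}
    - {"offset": [-0.065, -0.162, 0], "dr": [0, 0, -37]}
    - {"offset": [-0.065, -0.162, 0], "dr": [0, 0, -37]}
    - {"offset": [-0.065, -0.162, 0], "dr": [0, 0, -37]}
    - {"offset": [-0.065, -0.162, 0], "dr": [0, 0, -37]}
    - {"offset": [-0.065, -0.162, 0], "dr": [0, 0, -37]}
    - {"offset": [-0.065, -0.162, 0], "dr": [0, 0, -37]}
    - {"offset": [-0.065, -0.162, 0], "dr": [0, 0, -37]}
    - {"offset": [-0.065, -0.162, 0], "dr": [0, 0, -37]}

```text
time_s: 14.67
position: [0.4317, 0.0996, 0.1973]
tcp_rot: [[-0.067, 0.998, 0.001], [0.998, 0.067, -0.0], [-0.0, 0.001, -1.0]]
force: [-0.5, 0.3, -0.2]
opening: 0.998
grasp_force: 0.0
```

```bash
python3 - <<'E'
from m import *
c=snap('wrist','w7.png')
P,k=blobs(c,(230,120,420,300),lambda h:(h[...,0]>80)&(h[...,0]<120)&(h[...,1]>60),.018,'blue')
print(k.min(0),k.max(0))
go(.4295,.100,.004,4)
E
```

```text
blue rect [428.7 100.5] [64.8 66.6] 3.5 cen 428.7 100.6
[285 177] [357 248]
t 14.7 pos [0.4314 0.0996 0.1973] yang 3.9 j6 -5.4 open 1.001 -> offset [ 0.0005 -0.0019  0.1933] dr [ 0.   0.  -0.1]
```

Heart is within 3 mm of the dish centre. Blue is at (428.7, 100.6) mm with a 3.5° yaw and its size checks, so I'm grasping it.

Call:
servo_tool:
  targets:
    - {"offset": [0.001, -0.003, 0.04], "dr": [0, 0, 0]}
    - {"offset": [0.001, -0.003, 0.08], "dr": [0, 0, 0]}
    - {"offset": [0.001, -0.003, 0.12], "dr": [0, 0, 0]}
    - {"offset": [0.001, -0.003, 0.15], "dr": [0, 0, 0]}
    - {"offset": [0.001, -0.003, 0.175], "dr": [0, 0, 0]}
    - {"offset": [0.001, -0.003, 0.187], "dr": [0, 0, 0]}
    - {"offset": [0.001, -0.003, 0.192], "dr": [0, 0, 0]}
    - {"offset": [0.001, -0.003, 0.192], "dr": [0, 0, 0]}
    - {"offset": [0.001, -0.003, 0.192], "dr": [0, 0, 0]}

```text
time_s: 15.47
position: [0.4277, 0.1006, 0.0057]
tcp_rot: [[-0.069, 0.998, 0.001], [0.998, 0.069, -0.0], [-0.0, 0.001, -1.0]]
force: [-0.2, -0.4, -0.3]
opening: 0.998
grasp_force: 0.0
```

Call:
servo_tool:
  targets:
    - {"offset": [0, 0, 0], "dr": [0, 0, 0]}
    - {"offset": [0, 0, 0], "dr": [0, 0, 0]}
    - {"offset": [0, 0, 0], "dr": [0, 0, 0]}
    - {"offset": [0, 0, 0], "dr": [0, 0, 0]}
    - {"offset": [0, 0, 0], "dr": [0, 0, 0]}
    - {"offset": [0, 0, 0], "dr": [0, 0, 0]}
    - {"offset": [0, 0, 0], "dr": [0, 0, 0]}
    - {"offset": [0, 0, 0], "dr": [0, 0, 0]}
    - {"offset": [0, 0, 0], "dr": [0, 0, 0]}
    - {"offset": [0, 0, 0], "dr": [0, 0, 0]}
    - {"offset": [0, 0, -0.01], "dr": [0, 0, 0]}
    - {"offset": [0, 0, -0.03], "dr": [0, 0, 0]}
    - {"offset": [0, 0, -0.06], "dr": [0, 0, 0]}
    - {"offset": [0, 0, -0.1], "dr": [0, 0, 0]}
    - {"offset": [0, 0, -0.1], "dr": [0, 0, 0]}
    - {"offset": [0, 0, -0.1], "dr": [0, 0, 0]}
    - {"offset": [0, 0, -0.1], "dr": [0, 0, 0]}
  gripper: 1

```text
time_s: 16.88
position: [0.4266, 0.1008, 0.1055]
tcp_rot: [[-0.069, 0.998, -0.0], [0.998, 0.069, -0.0], [-0.0, -0.0, -1.0]]
force: [0.7, -0.5, -0.2]
opening: 0.748
grasp_force: 30.0
```

```bash
python3 - <<'E'
from m import *
go(.6091,-.1372,.104,2)
c=snap('wrist','w8.png')
E
```

```text
t 16.9 pos [0.4266 0.1008 0.1055] yang 4.0 j6 -5.3 open 0.748 -> offset [-0.25    0.1656  0.0015] dr [-0.  0.  2.]
```

View pics/w8.png

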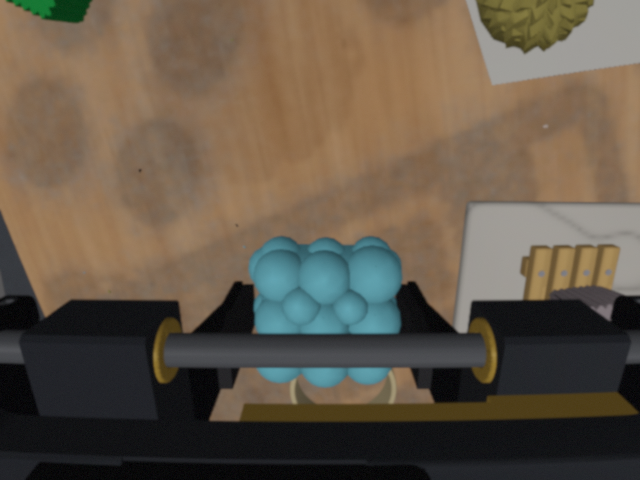

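Blue is held squarely. Carrying it to the left ring.

Call:
servo_tool:
  targets:
    - {"offset": [-0.03, 0.02, 0], "dr": [0, 0, 2]}
    - {"offset": [-0.06, 0.04, 0], "dr": [0, 0, 2]}
    - {"offset": [-0.09, 0.06, 0], "dr": [0, 0, 2]}
    - {"offset": [-0.12, 0.08, 0], "dr": [0, 0, 2]}
    - {"offset": [-0.15, 0.1, 0], "dr": [0, 0, 2]}
    - {"offset": [-0.18, 0.12, 0], "dr": [0, 0, 2]}
    - {"offset": [-0.21, 0.14, 0], "dr": [0, 0, 2]}
    - {"offset": [-0.235, 0.156, 0], "dr": [0, 0, 2]}
    - {"offset": [-0.25, 0.166, 0], "dr": [0, 0, 2]}
    - {"offset": [-0.25, 0.166, 0], "dr": [0, 0, 2]}
    - {"offset": [-0.25, 0.166, 0], "dr": [0, 0, 2]}
    - {"offset": [-0.25, 0.166, 0.03], "dr": [0, 0, 2]}
    - {"offset": [-0.25, 0.166, 0.055], "dr": [0, 0, 2]}
    - {"offset": [-0.25, 0.166, 0.073], "dr": [0, 0, 2]}
    - {"offset": [-0.25, 0.166, 0.083], "dr": [0, 0, 2]}
    - {"offset": [-0.25, 0.166, 0.087], "dr": [0, 0, 2]}
    - {"offset": [-0.25, 0.166, 0.087], "dr": [0, 0, 2]}
    - {"offset": [-0.25, 0.166, 0.087], "dr": [0, 0, 2]}

```text
time_s: 18.43
position: [0.609, -0.1359, 0.0184]
tcp_rot: [[-0.035, 0.999, -0.001], [0.999, 0.035, 0.001], [0.001, -0.001, -1.0]]
force: [-0.1, 0.4, -0.0]
opening: 0.751
grasp_force: 30.0
```

Call:
servo_tool:
  targets:
    - {"offset": [0, 0, 0], "dr": [0, 0, 0]}
    - {"offset": [0, 0, 0], "dr": [0, 0, 0]}
    - {"offset": [0, 0, 0], "dr": [0, 0, 0]}
    - {"offset": [0, 0, 0], "dr": [0, 0, 0]}
    - {"offset": [0, 0, 0], "dr": [0, 0, 0]}
    - {"offset": [0, 0, 0], "dr": [0, 0, 0]}
    - {"offset": [0, 0, -0.03], "dr": [0, 0, 0]}
    - {"offset": [0, 0, -0.06], "dr": [0, 0, 0]}
    - {"offset": [0, 0, -0.1], "dr": [0, 0, 0]}
    - {"offset": [0, 0, -0.14], "dr": [0, 0, 0]}
    - {"offset": [0, 0, -0.18], "dr": [0, 0, 0]}
    - {"offset": [0, 0, -0.18], "dr": [0, 0, 0]}
    - {"offset": [0, 0, -0.18], "dr": [0, 0, 0]}
  gripper: -1

```text
time_s: 19.52
position: [0.6117, -0.138, 0.202]
tcp_rot: [[-0.034, 0.999, 0.007], [0.999, 0.034, -0.003], [-0.003, 0.007, -1.0]]
force: [-0.5, 0.5, 0.2]
opening: 0.997
grasp_force: 0.0
```

```bash
python3 - <<'E'
from m import *
c=snap('wrist','w9.png')
blobs(c,(230,120,420,300),lambda h:(h[...,0]>80)&(h[...,0]<120)&(h[...,1]>60),.030,'blue')
go(.465,-.3875,.2,-10)
E
```

```text
blue rect [ 608.8 -136.3] [65.1 66.1] 1.8 cen 609.0 -136.2
t 19.6 pos [ 0.61   -0.1373  0.1995] yang 2.0 j6 -24.9 open 0.996 -> offset [-0.2451 -0.1535 -0.0006] dr [ 0.1  0.  12. ]
```

View pics/w9.png

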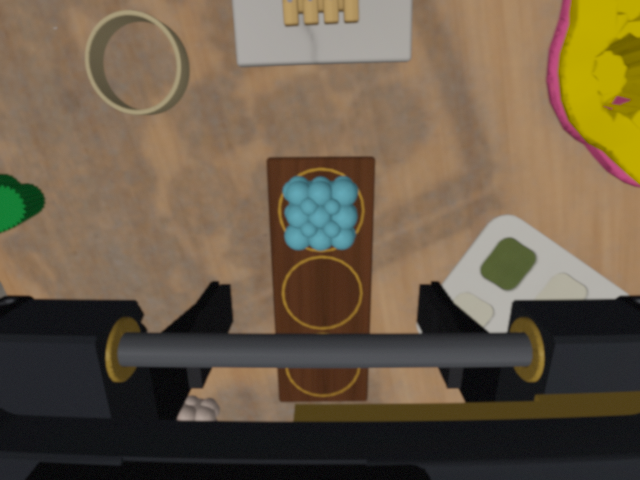

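Blue sits on the left ring, whose centre is about (321,210). The middle ring is at (322,293). Pink is next.

Call:
servo_tool:
  targets:
    - {"offset": [-0.245, -0.1535, 0], "dr": [0, 0, 12]}
    - {"offset": [-0.245, -0.1535, 0], "dr": [0, 0, 12]}
    - {"offset": [-0.245, -0.1535, 0], "dr": [0, 0, 12]}
    - {"offset": [-0.245, -0.1535, 0], "dr": [0, 0, 12]}
    - {"offset": [-0.245, -0.1535, 0], "dr": [0, 0, 12]}
    - {"offset": [-0.245, -0.1535, 0], "dr": [0, 0, 12]}
    - {"offset": [-0.245, -0.1535, 0], "dr": [0, 0, 12]}
    - {"offset": [-0.245, -0.1535, 0], "dr": [0, 0, 12]}
    - {"offset": [-0.245, -0.1535, 0], "dr": [0, 0, 12]}
    - {"offset": [-0.245, -0.1535, 0], "dr": [0, 0, 12]}
    - {"offset": [-0.245, -0.1535, 0], "dr": [0, 0, 12]}

```text
time_s: 20.48
position: [0.4648, -0.3854, 0.1972]
tcp_rot: [[0.173, 0.985, -0.002], [0.985, -0.173, 0.003], [0.003, -0.002, -1.0]]
force: [0.8, -0.9, 0.8]
opening: 0.997
grasp_force: 0.0
```

```bash
python3 - <<'E'
from m import *
c=snap('wrist','w10.png')
P,k=blobs(c,(250,140,400,290),lambda h:(h[...,1]<70),.018,'pink');print(k.min(0),k.max(0))
go(.465,-.3875,.005,-10)
E
```

```text
pink rect [ 465.  -389.5] [67.  65.4] 80.0 cen 465.0 -389.9
[290 183] [361 254]
t 20.5 pos [ 0.4652 -0.3854  0.1976] yang -9.9 j6 -40.3 open 1.0 -> offset [-0.0025  0.0005  0.1926] dr [-0.1 -0.1  0.1]
```

View pics/w10.png

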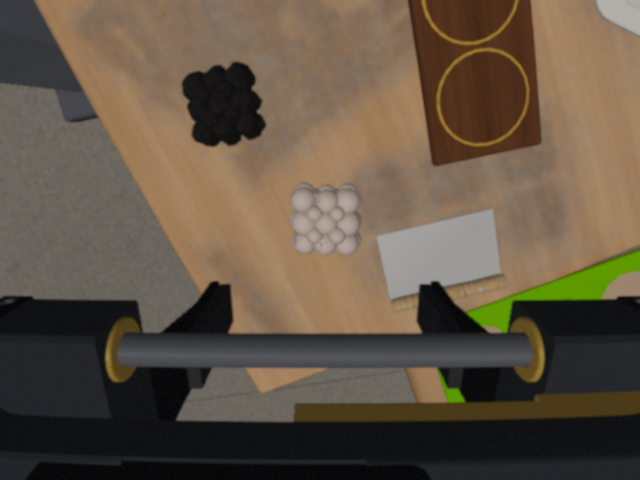

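Pink is at (325,219) and square to the tool. The scraper's corner at (378,236) is near the right finger, so I grasp 3 mm off-centre, away from it, with a slightly narrowed gripper.

Call:
servo_tool:
  targets:
    - {"offset": [-0.001, 0, 0.04], "dr": [0, 0, 0]}
    - {"offset": [-0.001, 0, 0.08], "dr": [0, 0, 0]}
    - {"offset": [-0.001, 0, 0.12], "dr": [0, 0, 0]}
    - {"offset": [-0.001, 0, 0.15], "dr": [0, 0, 0]}
    - {"offset": [-0.001, 0, 0.175], "dr": [0, 0, 0]}
    - {"offset": [-0.001, 0, 0.187], "dr": [0, 0, 0]}
    - {"offset": [-0.001, 0, 0.191], "dr": [0, 0, 0]}
    - {"offset": [-0.001, 0, 0.191], "dr": [0, 0, 0]}
    - {"offset": [-0.001, 0, 0.191], "dr": [0, 0, 0]}
  gripper: -0.8

```text
time_s: 21.28
position: [0.4658, -0.3886, 0.0087]
tcp_rot: [[0.173, 0.985, 0.002], [0.985, -0.173, -0.002], [-0.002, 0.002, -1.0]]
force: [0.3, -0.3, 0.8]
opening: 0.903
grasp_force: 0.0
```

Call:
servo_tool:
  targets:
    - {"offset": [0, 0, 0], "dr": [0, 0, 0]}
    - {"offset": [0, 0, 0], "dr": [0, 0, 0]}
    - {"offset": [0, 0, 0], "dr": [0, 0, 0]}
    - {"offset": [0, 0, 0], "dr": [0, 0, 0]}
    - {"offset": [0, 0, 0], "dr": [0, 0, 0]}
    - {"offset": [0, 0, 0], "dr": [0, 0, 0]}
    - {"offset": [0, 0, 0], "dr": [0, 0, 0]}
    - {"offset": [0, 0, 0], "dr": [0, 0, 0]}
    - {"offset": [0, 0, 0], "dr": [0, 0, 0]}
    - {"offset": [0, 0, 0], "dr": [0, 0, 0]}
    - {"offset": [0, 0, -0.01], "dr": [0, 0, 0]}
    - {"offset": [0, 0, -0.03], "dr": [0, 0, 0]}
    - {"offset": [0, 0, -0.06], "dr": [0, 0, 0]}
    - {"offset": [0, 0, -0.1], "dr": [0, 0, 0]}
    - {"offset": [0, 0, -0.1], "dr": [0, 0, 0]}
    - {"offset": [0, 0, -0.1], "dr": [0, 0, 0]}
    - {"offset": [0, 0, -0.1], "dr": [0, 0, 0]}
  gripper: 1

```text
time_s: 22.7
position: [0.4642, -0.3878, 0.1077]
tcp_rot: [[0.174, 0.985, -0.0], [0.985, -0.174, 0.001], [0.0, -0.001, -1.0]]
force: [-0.7, -0.5, -1.3]
opening: 0.743
grasp_force: 29.5
```

```bash
python3 - <<'E'
from m import *
go(.612,-.219,.104,2)
c=snap('wrist','w11.png')
E
```

```text
t 22.7 pos [ 0.4642 -0.3878  0.1077] yang -10.0 j6 -40.4 open 0.743 -> offset [0.192  0.1161 0.0037] dr [ -0.  -0. -12.]
```

View pics/w11.png

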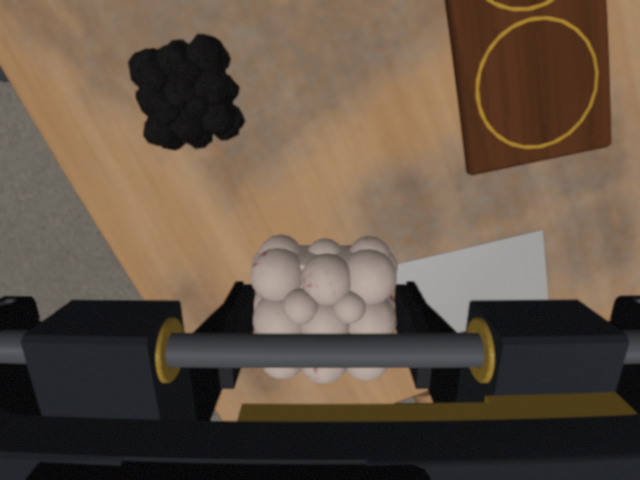

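Pink is held squarely. Carrying it to the middle ring.

Call:
servo_tool:
  targets:
    - {"offset": [0.03, 0.018, 0], "dr": [0, 0, -2]}
    - {"offset": [0.06, 0.036, 0], "dr": [0, 0, -4]}
    - {"offset": [0.09, 0.055, 0], "dr": [0, 0, -6]}
    - {"offset": [0.12, 0.073, 0], "dr": [0, 0, -9]}
    - {"offset": [0.15, 0.091, 0], "dr": [0, 0, -12]}
    - {"offset": [0.175, 0.107, 0], "dr": [0, 0, -12]}
    - {"offset": [0.1905, 0.116, 0], "dr": [0, 0, -12]}
    - {"offset": [0.1905, 0.116, 0], "dr": [0, 0, -12]}
    - {"offset": [0.1905, 0.116, 0], "dr": [0, 0, -12]}
    - {"offset": [0.1905, 0.116, 0], "dr": [0, 0, -12]}
    - {"offset": [0.1905, 0.116, 0.03], "dr": [0, 0, -12]}
    - {"offset": [0.1905, 0.116, 0.055], "dr": [0, 0, -12]}
    - {"offset": [0.1905, 0.116, 0.073], "dr": [0, 0, -12]}
    - {"offset": [0.1905, 0.116, 0.083], "dr": [0, 0, -12]}
    - {"offset": [0.1905, 0.116, 0.087], "dr": [0, 0, -12]}
    - {"offset": [0.1905, 0.116, 0.087], "dr": [0, 0, -12]}
    - {"offset": [0.1905, 0.116, 0.087], "dr": [0, 0, -12]}

```text
time_s: 24.17
position: [0.6118, -0.2223, 0.021]
tcp_rot: [[-0.032, 0.999, 0.0], [0.999, 0.033, -0.0], [-0.001, 0.0, -1.0]]
force: [0.1, -0.5, -1.6]
opening: 0.746
grasp_force: 29.6
```

Call:
servo_tool:
  targets:
    - {"offset": [0, 0, 0], "dr": [0, 0, 0]}
    - {"offset": [0, 0, 0], "dr": [0, 0, 0]}
    - {"offset": [0, 0, 0], "dr": [0, 0, 0]}
    - {"offset": [0, 0, 0], "dr": [0, 0, 0]}
    - {"offset": [0, 0, 0], "dr": [0, 0, 0]}
    - {"offset": [0, 0, 0], "dr": [0, 0, 0]}
    - {"offset": [0, 0, -0.03], "dr": [0, 0, 0]}
    - {"offset": [0, 0, -0.06], "dr": [0, 0, 0]}
    - {"offset": [0, 0, -0.1], "dr": [0, 0, 0]}
    - {"offset": [0, 0, -0.14], "dr": [0, 0, 0]}
    - {"offset": [0, 0, -0.18], "dr": [0, 0, 0]}
    - {"offset": [0, 0, -0.18], "dr": [0, 0, 0]}
    - {"offset": [0, 0, -0.18], "dr": [0, 0, 0]}
  gripper: -1

```text
time_s: 25.25
position: [0.6139, -0.2218, 0.2042]
tcp_rot: [[-0.034, 0.999, 0.007], [0.999, 0.034, -0.004], [-0.004, 0.006, -1.0]]
force: [0.2, 0.2, -0.4]
opening: 1.001
grasp_force: 0.0
```

```bash
python3 - <<'E'
from m import *
c=snap('wrist')
P,k=blobs(c,(270,160,380,280),lambda h:(h[...,1]<80)&(h[...,2]>85),.030,'pink');print(k.min(0),k.max(0))
go(.3975,-.2725,.2,-1)
E
```

```text
pink rect [ 611.7 -222.2] [65.9 67.6] 1.8 cen 611.6 -222.6
[284 178] [357 251]
t 25.3 pos [ 0.6123 -0.2209  0.2015] yang 2.0 j6 -31.6 open 0.999 -> offset [-0.0442 -0.2164  0.0012] dr [0.1 0.1 3. ]
```

Call:
servo_tool:
  targets:
    - {"offset": [-0.044, -0.2164, 0], "dr": [0, 0, 3]}
    - {"offset": [-0.044, -0.2164, 0], "dr": [0, 0, 3]}
    - {"offset": [-0.044, -0.2164, 0], "dr": [0, 0, 3]}
    - {"offset": [-0.044, -0.2164, 0], "dr": [0, 0, 3]}
    - {"offset": [-0.044, -0.2164, 0], "dr": [0, 0, 3]}
    - {"offset": [-0.044, -0.2164, 0], "dr": [0, 0, 3]}
    - {"offset": [-0.044, -0.2164, 0], "dr": [0, 0, 3]}
    - {"offset": [-0.044, -0.2164, 0], "dr": [0, 0, 3]}
    - {"offset": [-0.044, -0.2164, 0], "dr": [0, 0, 3]}

```text
time_s: 26.05
position: [0.3983, -0.2724, 0.1999]
tcp_rot: [[0.018, 1.0, 0.0], [1.0, -0.018, 0.001], [0.001, 0.0, -1.0]]
force: [0.1, -0.1, -0.0]
opening: 1.004
grasp_force: 0.0
```

```bash
python3 - <<'E'
from m import *
c=snap('wrist')
P,k=blobs(c,(260,150,390,280),lambda h:(h[...,2]<55),.018,'black');print(k.min(0),k.max(0))
go(.3975,-.2725,.006,-1)
E
```

```text
black rect [ 395.3 -273.1] [59.3 64.3] 0.3 cen 394.9 -273.4
[288 180] [353 248]
t 26.1 pos [ 0.3986 -0.2723  0.2001] yang -1.0 j6 -46.7 open 1.0 -> offset [-0.0002 -0.0012  0.1941] dr [ 0. -0.  0.]
```

Call:
servo_tool:
  targets:
    - {"offset": [-0.001, -0.003, 0.04], "dr": [0, 0, -1]}
    - {"offset": [-0.001, -0.003, 0.08], "dr": [0, 0, -1]}
    - {"offset": [-0.001, -0.003, 0.12], "dr": [0, 0, -1]}
    - {"offset": [-0.001, -0.003, 0.15], "dr": [0, 0, -1]}
    - {"offset": [-0.001, -0.003, 0.175], "dr": [0, 0, -1]}
    - {"offset": [-0.001, -0.003, 0.188], "dr": [0, 0, -1]}
    - {"offset": [-0.001, -0.003, 0.194], "dr": [0, 0, -1]}
    - {"offset": [-0.001, -0.003, 0.194], "dr": [0, 0, -1]}
    - {"offset": [-0.001, -0.003, 0.194], "dr": [0, 0, -1]}

```text
time_s: 26.85
position: [0.3953, -0.2733, 0.0064]
tcp_rot: [[-0.0, 1.0, 0.0], [1.0, 0.0, -0.0], [-0.0, 0.0, -1.0]]
force: [-0.3, -0.6, 0.2]
opening: 0.997
grasp_force: 0.0
```

Call:
servo_tool:
  targets:
    - {"offset": [0, 0, 0], "dr": [0, 0, 0]}
    - {"offset": [0, 0, 0], "dr": [0, 0, 0]}
    - {"offset": [0, 0, 0], "dr": [0, 0, 0]}
    - {"offset": [0, 0, 0], "dr": [0, 0, 0]}
    - {"offset": [0, 0, 0], "dr": [0, 0, 0]}
    - {"offset": [0, 0, 0], "dr": [0, 0, 0]}
    - {"offset": [0, 0, 0], "dr": [0, 0, 0]}
    - {"offset": [0, 0, 0], "dr": [0, 0, 0]}
    - {"offset": [0, 0, 0], "dr": [0, 0, 0]}
    - {"offset": [0, 0, 0], "dr": [0, 0, 0]}
    - {"offset": [0, 0, -0.01], "dr": [0, 0, 0]}
    - {"offset": [0, 0, -0.03], "dr": [0, 0, 0]}
    - {"offset": [0, 0, -0.06], "dr": [0, 0, 0]}
    - {"offset": [0, 0, -0.1], "dr": [0, 0, 0]}
    - {"offset": [0, 0, -0.1], "dr": [0, 0, 0]}
    - {"offset": [0, 0, -0.1], "dr": [0, 0, 0]}
    - {"offset": [0, 0, -0.1], "dr": [0, 0, 0]}
  gripper: 1

```text
time_s: 28.27
position: [0.394, -0.2728, 0.1066]
tcp_rot: [[0.001, 1.0, -0.0], [1.0, -0.001, 0.0], [0.0, -0.0, -1.0]]
force: [-0.5, 0.0, -1.0]
opening: 0.713
grasp_force: 29.3
```

```bash
python3 - <<'E'
from m import *
go(.615,-.307,.104,2)
E
```

```text
t 28.3 pos [ 0.394  -0.2728  0.1066] yang -0.0 j6 -48.1 open 0.713 -> offset [-0.034   0.2211  0.0026] dr [-0. -0. -2.]
```

Call:
servo_tool:
  targets:
    - {"offset": [-0.005, 0.03, 0], "dr": [0, 0, -2]}
    - {"offset": [-0.01, 0.065, 0], "dr": [0, 0, -2]}
    - {"offset": [-0.015, 0.1, 0], "dr": [0, 0, -2]}
    - {"offset": [-0.02, 0.13, 0], "dr": [0, 0, -2]}
    - {"offset": [-0.025, 0.16, 0], "dr": [0, 0, -2]}
    - {"offset": [-0.03, 0.19, 0], "dr": [0, 0, -2]}
    - {"offset": [-0.034, 0.211, 0], "dr": [0, 0, -2]}
    - {"offset": [-0.034, 0.221, 0], "dr": [0, 0, -2]}
    - {"offset": [-0.034, 0.221, 0], "dr": [0, 0, -2]}
    - {"offset": [-0.034, 0.221, 0], "dr": [0, 0, -2]}
    - {"offset": [-0.034, 0.221, 0.03], "dr": [0, 0, -2]}
    - {"offset": [-0.034, 0.221, 0.055], "dr": [0, 0, -2]}
    - {"offset": [-0.034, 0.221, 0.073], "dr": [0, 0, -2]}
    - {"offset": [-0.034, 0.221, 0.083], "dr": [0, 0, -2]}
    - {"offset": [-0.034, 0.221, 0.087], "dr": [0, 0, -2]}
    - {"offset": [-0.034, 0.221, 0.087], "dr": [0, 0, -2]}
    - {"offset": [-0.034, 0.221, 0.087], "dr": [0, 0, -2]}

```text
time_s: 29.68
position: [0.6144, -0.3074, 0.0197]
tcp_rot: [[-0.034, 0.999, -0.001], [0.999, 0.034, 0.0], [0.0, -0.001, -1.0]]
force: [0.2, 0.2, -0.3]
opening: 0.714
grasp_force: 29.5
```

Call:
servo_tool:
  targets:
    - {"offset": [0, 0, 0], "dr": [0, 0, 0]}
    - {"offset": [0, 0, 0], "dr": [0, 0, 0]}
    - {"offset": [0, 0, 0], "dr": [0, 0, 0]}
    - {"offset": [0, 0, 0], "dr": [0, 0, 0]}
    - {"offset": [0, 0, 0], "dr": [0, 0, 0]}
    - {"offset": [0, 0, 0], "dr": [0, 0, 0]}
    - {"offset": [0, 0, -0.03], "dr": [0, 0, 0]}
    - {"offset": [0, 0, -0.06], "dr": [0, 0, 0]}
    - {"offset": [0, 0, -0.1], "dr": [0, 0, 0]}
    - {"offset": [0, 0, -0.14], "dr": [0, 0, 0]}
    - {"offset": [0, 0, -0.18], "dr": [0, 0, 0]}
    - {"offset": [0, 0, -0.18], "dr": [0, 0, 0]}
    - {"offset": [0, 0, -0.18], "dr": [0, 0, 0]}
  gripper: -1

```text
time_s: 30.77
position: [0.6171, -0.3086, 0.2036]
tcp_rot: [[-0.034, 0.999, 0.007], [0.999, 0.034, -0.005], [-0.005, 0.006, -1.0]]
force: [0.1, 0.5, -0.7]
opening: 1.002
grasp_force: 0.0
```

```bash
python3 - <<'E'
from m import *
c=snap('wrist');go(.615,-.307,.2,2)
s=snap('scene','end.png')
E
```

```text
t 30.8 pos [ 0.6156 -0.3075  0.2008] yang 2.0 j6 -37.8 open 1.0 -> offset [ 0.0005 -0.0006  0.0008] dr [ 0.1  0.1 -0. ]
```

View pics/end.png

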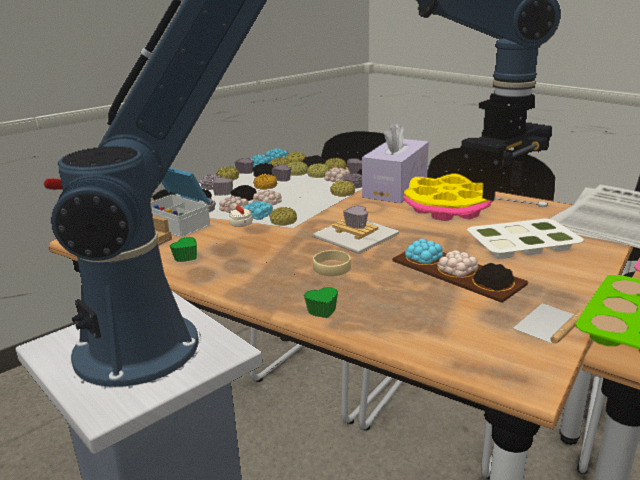

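The picture shows blue, pink and black flat on the left, middle and right rings at (424,251), (458,264) and (494,276). The heart stands on the dish on the tile at (355,220), and the tape and timer have not moved. The gripper is clear, so I'm handing in.

```bash
python3 -c "
from h import *
print(ticket.hand_in())"
```

```text
the job is handed in; nothing more can be done
None
```

The job is handed in: the blue, pink and black soaps are on the left, middle and right rings, and the heart soap is on the dish on the marble tile; the tape roll and timer were not touched (no verdict was returned).

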